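# Uncouple the filling lance from the dosing pump

## Task

The batch is filled: take the filling lance off the dosing pump for washing. Draw the orange sprung sleeve of the quick coupling fully back until the lance pops loose, then pull the lance straight out so that the sleeve springs forward again, and lay the lance gently down flat inside the steel tray without dropping it. Leave the bottles and other things standing where they are.

Things in the scene. Friction and masses are not known exactly. Their poses are not given: they have to be found in the camera images.
- pump: Dosing pump, fixed: white housing 140 x 120 x 150 mm high on a base plate 12 mm thick. Its quick coupling sticks out level along the pump's -x axis, 120 mm above the bench. Origin: on the bench under the middle of the sleeve (sleeve forward); x points back to the housing (front face at x = +85 mm, brass collar, 40 mm diameter, from x = +55), z up. Below the sleeve is free down to the base plate.
- mouth (a point): Centre of the open front end of the dark steel coupling barrel (27 mm diameter), on the coupling axis, 120 mm above the bench, 30 mm in front of the sleeve's middle (pump x = -30 mm). An inner spring pushes the lance out by 10 mm (in about 0.2 s) once the sleeve is drawn back; pushing it in again by 10 mm locks it again.
- sleeve_mid (a point): Middle of the orange sleeve, on the coupling axis; it moves with the sleeve. The sleeve is a tube 50 mm long and 38 mm in outer diameter, with a rim of 43 mm diameter over its front 5 mm (the lance end).
- sleeve (a joint): Sleeve travel, m: 0 = forward (locked), growing as it is drawn back to the housing (pump +x), stop at 0.018. Spring: 6 N at 0, 11 N at the stop. Past about 0.011 the catches let go and the lance pops out 10 mm. The lance then props the let-go sleeve at about 0.008 until it is pulled about 10 mm farther out (a few N); then the sleeve springs to 0 by itself.
- lance: Filling lance, loose, 191 mm, 0.11 to 0.22 kg, at the start locked in the coupling. Origin: centre (also of mass, nearly) of its blue square grip, 70 mm along x, 28 x 28 mm; x runs along the lance to the plug end (along pump x at first). On the +x side: steel collar (26 mm diameter, 6 mm), brass plug (18 mm diameter, 53 mm long, 51 mm of it in the barrel); on -x: tube (12 mm diameter, 62 mm).
- lance_collar (a point): Centre of the collar's face towards the plug, on the lance axis, 41 mm from the lance origin along +x. 2 mm in front of the mouth when locked, about 12 mm after it has popped loose; the plug is wholly clear of the barrel when it is more than 53 mm from the mouth.
- lance_plug (a point): Free end of the brass plug, on the lance axis, 94 mm from the lance origin along +x.
- lance_nozzle (a point): Free end of the thin steel tube, on the lance axis, 97 mm from the lance origin along -x.
- tray: Open steel tray, fixed to the bench, outside 260 mm along its x, 200 mm along its y and 30 mm high; walls and floor 4 mm thick. The origin is the centre of its underside on the bench, z up. The lance fits along its x.
- beaker: Tapered stainless beaker, rim 100 mm across, 130 mm high, standing; origin at the centre of its underside. Bystander.
- flask: Aluminium bottle with white cap, 84 mm diameter, 190 mm high; origin at the centre of its underside. Bystander.
- jar: Amber glass jar, 68 mm diameter, 85 mm high; origin at the centre of its underside. Bystander.
- screwcap: White screw cap lying on the bench, 52 mm diameter, 26 mm high; origin at the centre of its underside. Bystander.
- spatula: Spatula lying on the bench, 190 mm long along its x. Bystander.
- canister: White plastic bottle with black cap, 90 mm diameter, 200 mm high; origin at the centre of its underside. Bystander.
Not all that is in view belongs to the job. Of the things that look like the lance, the smaller one is meant.

How it is judged:
By the outcome, as a careful person would: the job done as asked, in the order asked, and still so for the second after the job is handed in, with the robot touching nothing.
It also fails if it takes over 45 s, if anything falls off the work surface, if the arm or the gripper's body presses on something with over 40 N, if the wrist force passes 120 N, or if a joint passes its speed limit or range.

## Robot

A 6-joint arm with a two-finger parallel gripper is mounted at the origin on the work surface. World frame = base frame: x ahead of the robot, y to its left, z up, the work surface at z = 0. Lengths are in m, angles in rad, forces in N, time in s.
With the tool pointing down it reaches from about 0.325 to 0.875 m from the base axis. Payload 4.4 kg.
Tool frame: the origin (TCP) lies at the very end of the fingers, on their centre line; the grasp point (between the pads) lies 19 mm behind it; z points along the fingers, y is the line along which they close (so a half turn about z gives the same grasp; the last joint's range is limited). The gripper opens to 85 mm and grips with 20 to 120 N. Pads are 22 mm wide; open, the fingers measure 114 mm over their backs; the gripper's body (76 mm by 85 mm) begins 54 mm behind the grasp point. The pads swing forward as they close: fully open they stand 13 mm farther back than shut.
Start: joints at [0.955, 0.207, 1.542, -0, 1.393, -0.15], TCP at [0.258, 0.514, 0.231] pointing down, gripper open.
Joint ranges: [-2.73, 2.73], [-0.86, 2.22], [0.23, 2.46], [-1.11, 4.25], [0.08, 2.63], [-2.82, 2.82]. Speed limits (rad/s): [2.79, 2.79, 3.14, 3.14, 3.14, 3.14].

## Interface

Orientations are given as a rotation vector (axis times angle).
In Python, from station import manip, optics gives the robot as it stands. Calls block until the motion is done:
- manip.move_pose(position, orientation): joint-space move of the TCP to a pose.
- manip.move_l(position, rot=None, velocity=0.15): straight line of the TCP; rot=None keeps the orientation; velocity is the mean speed in m/s.
- manip.movej(angles): joint-space move.
- manip.command_gripper(opening, strength=None): finger opening in m; strength is the grip in N (None keeps the last); returns when the fingers have stopped.
- manip.dwell(seconds).
- manip.solve_ik(position, orientation): joint angles nearest the present ones, or None.
- manip.get_state(): the state.
- optics.snapshot(name): name is "scene" or "side" or "wrist"; returns a dict with "frame" (400x640x3 uint8, red, green, blue), "camera_matrix" (3x3 intrinsics, pixels), "distortion" ([k1, k2, p1, p2, k3] as OpenCV has them; the pictures are not rectified), "rvec" (rotation vector, rad) and "tvec" (3), from world to camera coordinates, as OpenCV has them. Camera axes: x right, y down, z forward; pixel columns grow to the right and rows downward; lengths in m; the calibration is good to about 2 mm. A picture is of the moment at which its call begins. There is no depth.
A pose or a line that the arm cannot do raises manip.Unreachable and nothing moves.
- manip.finish_job(): hands the job in; it is judged then, once.
The state is a dict: "time_s": time; "joint_positions": joint angles; "joint_velocities": joint speeds; "joint_torque": joint torques, N m; "position": TCP position; "ee_rot": TCP orientation; "wrist_force": force on the tool from outside, world axes, zero at the start; "ft_torque": the same for the moment, N m; "gripper_width": finger opening in m; "gripper_force": force on a finger pad.
Only numpy, scipy, OpenCV 4.12 (cv2) and the standard library are available. Lean on these libraries where they do the work, as an engineer would, in place of code of your own. Each camera call takes 0.05 s, during which the arm holds its last target. There are 200 camera calls.

## Working session

There is one attempt and no reset: what is moved stays moved. The work goes in short steps, each a Python script; the robot and the scene stay as the last script left them, time stands still between calls to the robot, and variables do not carry over. Pictures are saved under pics/ and viewed, at most 10 in all, crops included, and the job is handed in when it is done.

```bash
mkdir -p pics; ls; cat > h.py <<'E'
import numpy as np, cv2
from station import manip, optics
def snap(n):
    s=optics.snapshot(n); s['K']=np.array(s['camera_matrix']);s['d']=np.array(s['distortion'],float)
    s['R']=cv2.Rodrigues(np.array(s['rvec'],float))[0]; s['t']=np.array(s['tvec'],float).ravel(); return s
def save(s,f): cv2.imwrite('pics/'+f,s['frame'][:,:,::-1])
def ray(s,uv):
    p=cv2.undistortPoints(np.array([[uv]],float),s['K'],s['d'])[0,0]
    d=s['R'].T@np.array([p[0],p[1],1]); return -s['R'].T@s['t'], d/np.linalg.norm(d)
def plane(s,uv,z):
    o,d=ray(s,uv); return o+d*(z-o[2])/d[2]
def tri(*obs):
    A=np.zeros((3,3));b=np.zeros(3);rs=[ray(s,uv) for s,uv in obs]
    for o,d in rs:
        P=np.eye(3)-np.outer(d,d);A+=P;b+=P@o
    x=np.linalg.solve(A,b); return x,[np.linalg.norm((np.eye(3)-np.outer(d,d))@(x-o)) for o,d in rs]
def proj(s,X):
    return cv2.projectPoints(np.array(X,float).reshape(-1,1,3),np.array(s['rvec'],float),s['t'],s['K'],s['d'])[0].reshape(-1,2)
E
python3 - <<'E'
from h import *
a=snap('scene');b=snap('side');save(a,'scene.png');save(b,'side.png')
import pickle;pickle.dump((a,b),open('v.pkl','wb'))
for s in(a,b):print(-s['R'].T@s['t'],s['R'][2])
print(manip.get_state())
E
```

```text
pics
[1.04888545 0.33983638 0.96251459] [-0.46834782 -0.33442507 -0.81780816]
[ 0.03390095 -0.86377941  0.88821008] [ 0.40099577  0.68158534 -0.61208154]
{'time_s': 0.1, 'joint_positions': array([ 9.54525168e-01,  2.07360826e-01,  1.54285128e+00, -7.35193412e-06,
        1.39350522e+00, -1.50480152e-01]), 'joint_velocities': array([ 0.00041304, -0.0004439 , -0.00191745,  0.00101973,  0.00088399,
       -0.0008389 ]), 'joint_torque': array([-9.63629209e-04, -3.84094942e+01, -2.92548859e+01, -3.16070982e-04,
        4.90662031e-03, -2.29467764e-05]), 'position': array([0.25784036, 0.51316175, 0.23020804]), 'ee_rot': array([-0.72488223, -3.05600881,  0.00309863]), 'wrist_force': array([ 0.22286506, -0.38879088,  0.04204615]), 'ft_torque': array([-0.04171661,  0.03316748, -0.00509677]), 'gripper_force': 0.0, 'gripper_width': 0.08565298710681232}
```

View pics/scene.png

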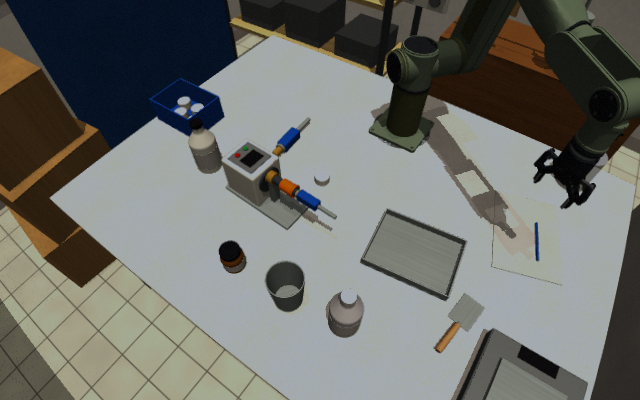

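View pics/side.png

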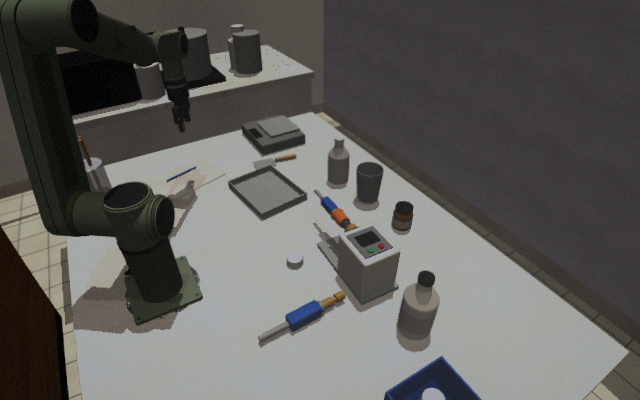

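Scene view: the sleeve is at (288,187) with the blue grip of the coupled lance at (308,200), tray at (415,252), flask (345,312), beaker (286,286). Side view: sleeve at (338,215), grip at (329,205), tray at (267,190).
Two things could be the lance. One is locked in the coupling (scene 308,200 / side 329,205). The other is larger and lies on the bench (scene 289,138 / side 303,316). The coupled, smaller one fits; I'll confirm it in a crop.

```bash
python3 - <<'E'
from h import *
import pickle
a,b=pickle.load(open('v.pkl','rb'))
ca=a['frame'][110:240,220:350];cb=b['frame'][170:300,270:400]
im=np.hstack([cv2.resize(c,(400,400),interpolation=cv2.INTER_CUBIC) for c in(ca,cb)])
cv2.imwrite('pics/crop.png',im[:,:,::-1])
for nm,s in(('scene',a),('side',b)):
    h=cv2.cvtColor(s['frame'],cv2.COLOR_RGB2HSV)
    for col,lo,hi in(('orange',(3,150,90),(14,255,255)),('blue',(105,150,60),(125,255,255))):
        m=cv2.inRange(h,lo,hi);n,l,st,c=cv2.connectedComponentsWithStats(m)
        for i in range(1,n):
            if 40<st[i,4]<1500:
                pts=np.argwhere(l==i)[:,::-1].astype(np.float32)
                print(nm,col,c[i].round(1),st[i,4],[np.round(x,1) for x in cv2.minAreaRect(pts)])
    g=cv2.cvtColor(s['frame'],cv2.COLOR_RGB2GRAY)
    x,y,w,hh=(350,200,130,110) if nm=='scene' else (215,155,105,70)
    m=((g<135)).astype(np.uint8);mm=np.zeros_like(m);mm[y:y+hh,x:x+w]=m[y:y+hh,x:x+w]
    cs=max(cv2.findContours(mm,cv2.RETR_EXTERNAL,cv2.CHAIN_APPROX_NONE)[0],key=cv2.contourArea)
    print('tray',cv2.contourArea(cs),cv2.approxPolyDP(cs,6,True).reshape(-1,2).tolist())
E
```

```text
scene orange [521.2  34.5] 765 [array([523.7,  34.5]), array([47.5, 19.6]), np.float64(20.0)]
scene orange [448.5  30.6] 98 [array([449.5,  30.4]), array([ 6.7, 18.3]), np.float64(41.2)]
scene orange [516.9  54.9] 827 [array([525.9,  56.9]), array([73.2, 17.8]), np.float64(20.8)]
scene orange [286.9 186.5] 129 [array([287.1, 185.5]), array([16.8, 12.2]), np.float64(35.0)]
scene blue [181.   99.2] 292 [array([183.4,  98.2]), array([60.4, 34.8]), np.float64(27.3)]
scene blue [288.3 136.5] 188 [array([288.5, 136.5]), array([ 8.5, 22.6]), np.float64(45.0)]
scene blue [308.1 198.1] 188 [array([308., 198.]), array([22.9,  8.4]), np.float64(32.0)]
scene blue [536.6 239.8] 70 [array([536.6, 240.5]), array([37.,  2.]), np.float64(88.0)]
tray 5649.0 [[387, 208], [360, 262], [446, 300], [466, 240]]
side orange [338.6 215.1] 126 [array([338.5, 215.2]), array([13.4, 10.2]), np.float64(53.1)]
side blue [328.7 202.8] 89 [array([328.9, 203. ]), array([15.3,  6.4]), np.float64(49.4)]
side blue [302.9 311.9] 336 [array([303. , 311.9]), array([10.4, 33.8]), np.float64(61.9)]
side blue [411.6 377.1] 119 [array([416.1, 377.4]), array([ 9.2, 66.8]), np.float64(56.3)]
side blue [467.3 385.7] 42 [array([467.7, 386.2]), array([35.4,  1.2]), np.float64(48.0)]
tray 2715.0 [[295, 155], [253, 162], [256, 169], [228, 181], [261, 220], [298, 204], [306, 193], [273, 167]]
```

View pics/crop.png

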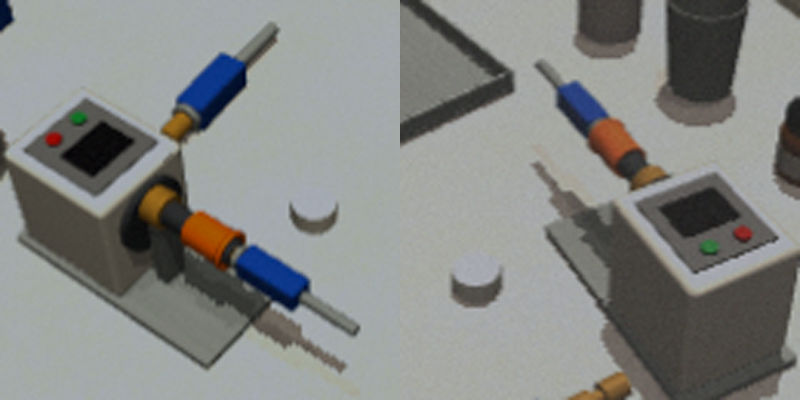

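Crop confirms: the coupled lance (left panel 270,275; right panel 580,105) is visibly smaller than the one lying behind the pump, and it sits in the orange sleeve. That is the one meant.

```bash
python3 - <<'E'
from h import *
import pickle
a,b=pickle.load(open('v.pkl','rb'))
def cen(s,lo,hi,near):
    m=cv2.inRange(cv2.cvtColor(s['frame'],cv2.COLOR_RGB2HSV),lo,hi);n,l,st,c=cv2.connectedComponentsWithStats(m)
    i=min([i for i in range(1,n) if st[i,4]>30],key=lambda i:np.hypot(*(c[i]-near)))
    r=cv2.minAreaRect(np.argwhere(l==i)[:,::-1].astype(np.float32)); print(c[i],r,st[i,4]); return np.array(r[0])
B=((103,100,25),(128,255,255));O=((2,150,50),(14,255,255))
g,e=tri((a,cen(a,*B,(308,200))),(b,cen(b,*B,(329,204))));print('grip',g,e)
o,e=tri((a,cen(a,*O,(287,187))),(b,cen(b,*O,(338,215))));print('sleeve',o,e)
n,e=tri((a,(335.7,216.6)),(b,(315.5,191)));print('noz',n,e)
print('dist g-o',np.linalg.norm(g-o),'g-n',np.linalg.norm(g-n))
for d in(o-g,g-n,o-n):print('yaw',np.degrees(np.arctan2(d[1],d[0])),d[2])
T=np.array([plane(a,c,.03) for c in [[387,211],[362,259],[446,297],[466,240]]]);print('tray',T,T.mean(0))
print(np.linalg.norm(T-np.roll(T,-1,0),axis=1))
for c in [(295,0)]:pass
# tray corner height by tri: left-most/bottom corners
print('corner',[ [np.round(x,3).tolist() for x in tri((a,p),(b,q))] for p,q in [((387,211),(230,181)),((466,240),(268,167)),((446,297),(306,190)),((362,259),(263,213))]])
for nm,u,z in(('flask cap',(348,297),.19),('beaker rim',(286,272),.13),('screwcap',(322,177),.026),('jar',(230,248),.085)):print(nm,plane(a,u,z))
E
```

```text
[307.85714286 199.5075188 ] ((307.7921142578125, 199.43258666992188), (24.061954498291016, 11.553977012634277), 32.0053825378418) 266
[328.40740741 203.00925926] ((328.0, 203.0), (16.970561981201172, 7.071067810058594), 45.0) 108
grip [ 0.55636381 -0.03682339  0.12567602] [np.float64(0.001706905563715462), np.float64(0.001706905563715534)]
[287.18064516 187.50967742] ((287.6029357910156, 187.1617431640625), (19.37933921813965, 13.3768892288208), 30.963754653930664) 155
[338.64566929 215.20472441] ((338.5400390625, 215.22000122070312), (13.40000057220459, 10.200000762939453), 53.13010025024414) 127
sleeve [ 0.55282774 -0.10936773  0.12720252] [np.float64(0.004077056926499054), np.float64(0.004077056926499065)]
noz [0.55840926 0.05551253 0.11630254] [np.float64(0.0025115247979826043), np.float64(0.002511524797982576)]
dist g-o 0.07264651015317122 g-n 0.09283300596770658
yaw -92.79059046069084 0.0015265041723003803
yaw -91.26902893429154 0.009373477201546104
yaw -91.9388362227367 0.010899981373846485
tray [[0.39698311 0.1479784  0.03      ]
 [0.58488272 0.16966579 0.03      ]
 [0.55429151 0.41711892 0.03      ]
 [0.35400619 0.39421445 0.03      ]] [0.47254088 0.28224439 0.03      ]
[0.18914705 0.24933687 0.20159073 0.24995842]
corner [[[0.375, 0.193, 0.108], [0.072, 0.072]], [[0.469, 0.356, 0.111], [0.054, 0.054]], [[0.597, 0.36, -0.033], [0.09, 0.09]], [[0.476, 0.185, -0.062], [0.067, 0.067]]]
flask cap [0.76331802 0.22210069 0.19      ]
beaker rim [0.774132   0.05104007 0.13      ]
screwcap [ 0.39644114 -0.0982835   0.026     ]
jar [ 0.79117091 -0.13503724  0.085     ]
```

```bash
cat >> h.py <<'E'
from scipy.spatial.transform import Rotation as Ro
def down(yaw,flip):  # tool x along yaw(+pi), z down
    c,s=np.cos(yaw+np.pi*flip),np.sin(yaw+np.pi*flip)
    return Ro.from_matrix(np.array([[c,s,0],[s,-c,0],[0,0,-1.]])) .as_rotvec()
E
python3 - <<'E'
from h import *
import pickle
yaw=np.radians(-92.3)
for f in(0,1):print(f,manip.solve_ik([.555,-.05,.3],down(yaw,f)))
f=min((0,1),key=lambda f:abs(manip.solve_ik([.555,-.05,.3],down(yaw,f))[5]+.15));print(f)
W=[]
for i,x in enumerate((.515,.595)):
    (manip.move_pose if i==0 else lambda p,r:manip.move_l(p,velocity=.25))([x,-.06,.30],down(yaw,f)); W.append(snap('wrist')); print('cam',-W[-1]['R'].T@W[-1]['t'])
pickle.dump(W,open('w.pkl','wb'));print(manip.get_state()['time_s'])
cv2.imwrite('pics/wr.png',np.vstack([w['frame'][:,:,::-1] for w in W])[:, :] if 0 else cv2.resize(np.hstack([w['frame'][:,:,::-1] for w in W]),(800,250)))
E
```

```text
0 None
1 [-2.45160034e-01  1.23598447e-01  1.49573540e+00 -4.44089210e-16
  1.52225881e+00 -2.05017461e-01]Traceback (most recent call last):
  File "<stdin>", line 5, in <module>
  File "<stdin>", line 5, in <lambda>
TypeError: 'NoneType' object is not subscriptable
```

```bash
python3 - <<'E'
from h import *
import pickle
yaw=np.radians(-92.3)
W=[]
for i,x in enumerate((.515,.595)):
    if i==0: manip.move_pose([x,-.06,.30],down(yaw,1))
    else: manip.move_l([x,-.06,.30],velocity=.25)
    W.append(snap('wrist')); print('cam',-W[-1]['R'].T@W[-1]['t'])
pickle.dump(W,open('w.pkl','wb'));print(manip.get_state()['time_s'])
cv2.imwrite('pics/wr.png',cv2.resize(np.hstack([w['frame'][:,:,::-1] for w in W]),(800,250)))
E
```

```text
cam [0.51859431 0.00491908 0.44391846]
cam [0.59899033 0.00479407 0.44326385]
2.925
```

View pics/wr.png

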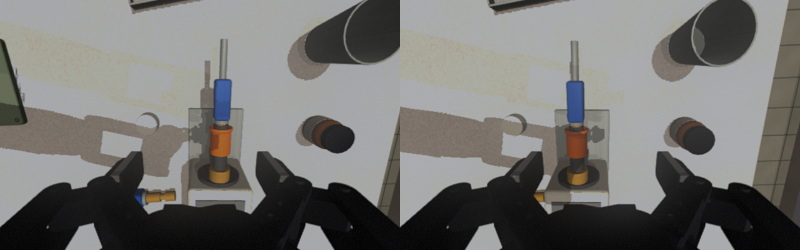

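Both wrist views show the lance in line with the coupling. In the left panel the nozzle is at (223,40), the grip at (223,100) and the sleeve at (221,140); in the right panel the grip is at (575,100) and the sleeve at (577,143). The space beside the sleeve is free.

```bash
cat >> h.py <<'E'
B=((103,100,25),(128,255,255));O=((2,150,50),(12,255,255))
def blob(s,lohi,near,amin=300):
    m=cv2.inRange(cv2.cvtColor(s['frame'],cv2.COLOR_RGB2HSV),*lohi);n,l,st,c=cv2.connectedComponentsWithStats(m)
    i=min([i for i in range(1,n) if st[i,4]>amin],key=lambda i:np.hypot(*(c[i]-near)))
    r=cv2.minAreaRect(np.argwhere(l==i)[:,::-1].astype(np.float32)); return np.array(r[0]),r[1],st[i]
E
python3 - <<'E'
from h import *
import pickle
W=pickle.load(open('w.pkl','rb'));a,b=pickle.load(open('v.pkl','rb'))
out={}
for nm,col,n in(('grip',B,[(357,160),(280,160)]),('sleeve',O,[(352,226),(283,229)])):
    r=[blob(w,col,q) for w,q in zip(W,n)]
    print(nm,[(x[0].round(1),np.round(x[1],1),x[2]) for x in r])
    X,e=tri(*[(w,x[0]) for w,x in zip(W,r)]);print(X.round(4),np.round(e,4)); out[nm]=X
    p=blob(a,col,proj(a,[X])[0],30)[0];q=blob(b,col,proj(b,[X])[0],30)[0]
    X4,e=tri((W[0],r[0][0]),(W[1],r[1][0]),(a,p),(b,q));print('4view',X4.round(4),np.round(e,4))
    for h in(.12,.134): print([plane(w,x[0],h).round(4) for w,x in zip(W,r)])
# dark barrel/mouth + nozzle tip
X,e=tri((W[0],(223*1.6,39.5*1.6)),(W[1],((574.5-400)*1.6,41*1.6)));print('noz',X,e)
# tray corners pairing
Tn=np.array([[.397,.148,.03],[.585,.17,.03],[.554,.417,.03],[.354,.394,.03]]);print('tray in side',proj(b,Tn).round(0).tolist())
E
```

```text
grip [(array([356. , 159.5]), array([26., 65.]), array([ 343,  127,   27,   66, 1665], dtype=int32)), (array([280.2, 162.5]), array([65.5, 25.6]), array([ 267,  130,   27,   66, 1674], dtype=int32))]
[ 0.556  -0.0388  0.129 ] [0.0001 0.0001]
4view [ 0.556  -0.0382  0.1262] [0.0009 0.0011 0.0018 0.0023]
[array([ 0.5571, -0.0399,  0.12  ]), array([ 0.5548, -0.0401,  0.12  ])]
[array([ 0.5554, -0.038 ,  0.134 ]), array([ 0.5567, -0.0382,  0.134 ])]
sleeve [(array([351.3, 226. ]), array([35.1, 47.4]), array([336, 201,  36,  49, 820], dtype=int32)), (array([283.7, 230.5]), array([44.5, 34.2]), array([ 265,  207,   35,   47, 1230], dtype=int32))]
[ 0.5522 -0.1205  0.112 ] [0.0012 0.0012]
4view [ 0.5547 -0.1127  0.124 ] [0.0044 0.0043 0.0106 0.0085]
[array([ 0.5513, -0.1163,  0.12  ]), array([ 0.5533, -0.1188,  0.12  ])]
[array([ 0.5499, -0.111 ,  0.134 ]), array([ 0.5553, -0.1134,  0.134 ])]
noz [0.55961841 0.05819531 0.11061824] [np.float64(0.00025078538876224056), np.float64(0.00025078538876224435)]
tray in side [[263.0, 211.0], [306.0, 192.0], [271.0, 164.0], [228.0, 181.0]]
```

```bash
cat >> h.py <<'E'
YAW=np.radians(-92.3);U=np.array([np.cos(YAW),np.sin(YAW),0]);G=np.array([.556,-.0385,.12]);S=G+.073*U
def st(l=''):
    s=manip.get_state();print(l,round(s['time_s'],2),s['position'].round(4),'F',s['wrist_force'].round(1),'w',round(s['gripper_width'],4),round(s['gripper_force'],1));return s
E
python3 - <<'E'
from h import *
r=down(YAW,1);p=S-.005*U-[0,0,.019];print(S)
manip.move_l(p+[0,0,.08],rot=r,velocity=.25);manip.move_l(p,velocity=.15);st('at')
manip.command_gripper(.03,60);st('gripped')
q=manip.get_state()['position']
for d in(.008,.014):
    manip.move_l(p+d*U,velocity=.05);st(d)
w=snap('wrist');save(w,'pull.png')
E
```

```text
[ 0.55307038 -0.11144119  0.12      ]
at 4.3 [ 0.5546 -0.1066  0.1023] F [ 0.2 -0.2 -0.6] w 0.0853 0.0
gripped 4.82 [ 0.5514 -0.1065  0.1023] F [-7.4  1.1 10.5] w 0.0366 58.9
0.008 5.12 [ 0.5511 -0.1122  0.1022] F [-7.4  7.3 10.6] w 0.0365 59.0
0.014 5.39 [ 0.5509 -0.1174  0.1022] F [-6.8  9.3 11.2] w 0.0366 59.0
```

View pics/pull.png

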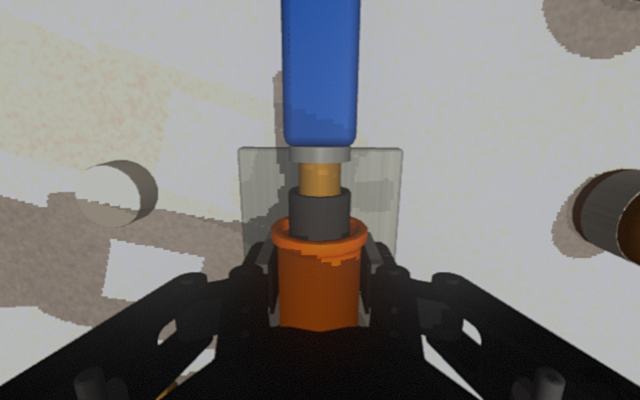

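The lance has popped loose: about 12 mm of brass plug shows between collar (320,153) and barrel (320,190). I'll finish the sleeve travel, release, and re-measure the grip.

```bash
python3 - <<'E'
from h import *
import pickle
r=down(YAW,1);p=S-.005*U-[0,0,.019]
for d in(.018,.020,.022,.024):
    manip.move_l(p+d*U,velocity=.05);s=st(d)
    if s['position'][1]<-.1065-.0175 or s['wrist_force'][1]>25:break
manip.dwell(.2)
manip.move_l(p+.012*U,velocity=.06);st('back')
manip.command_gripper(.085);st('open')
manip.move_l(p+.012*U+[0,0,.10],velocity=.25)
W=[]
for x in(.53,.58):
    manip.move_l([x,-.05,.22],velocity=.25);W.append(snap('wrist'))
pickle.dump(W,open('w2.pkl','wb'));st()
rr=[blob(w,B,(320,170)) for w in W];print([(x[0],x[1],x[2]) for x in rr])
print('grip',tri(*[(w,x[0]) for w,x in zip(W,rr)]))
cv2.imwrite('pics/w2.png',cv2.resize(np.hstack([w['frame'][:,:,::-1] for w in W]),(800,250)))
E
```

```text
0.018 5.69 [ 0.5507 -0.121   0.1022] F [-6.9 10.8 11.3] w 0.0366 59.1
0.02 5.94 [ 0.5506 -0.1227  0.1022] F [-6.8 10.5 12.7] w 0.0366 59.1
0.022 6.19 [ 0.5505 -0.1245  0.1022] F [-6.5 11.6 11.7] w 0.0364 59.1
back 6.71 [ 0.5509 -0.1161  0.1022] F [-8.3  6.  10.8] w 0.0366 59.0
open 7.24 [ 0.5529 -0.1186  0.1009] F [-0.4 -0.7  1.1] w 0.0849 0.0
 8.69 [ 0.5795 -0.0507  0.2186] F [-0.8  0.1 -0.9] w 0.0851 0.0
[(array([351.14428711, 173.09248352]), (34.4556884765625, 86.60961151123047), array([ 334,  130,   36,   87, 2932], dtype=int32)), (array([286.44100952, 173.01794434]), (86.41130828857422, 34.40183639526367), array([ 269,  130,   36,   87, 2916], dtype=int32))]
grip (array([ 0.55617033, -0.02814377,  0.12720673]), [np.float64(5.518755674697696e-05), np.float64(5.5187556746970776e-05)])
```

View pics/w2.png

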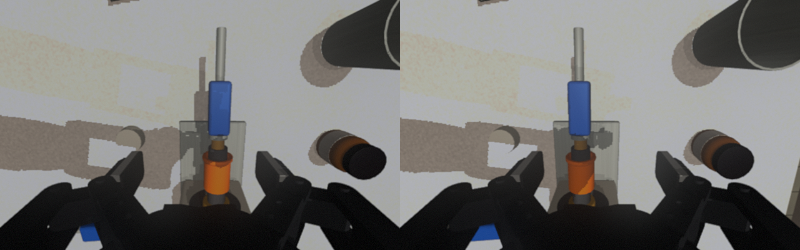

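The lance sits popped out: grip at (220,108) in the left panel, with a plug gap at (217,143). The sleeve is propped at (216,172).

```bash
python3 - <<'E'
from h import *
import pickle
W=pickle.load(open('w2.pkl','rb'))
n,e=tri((W[0],(221*1.6,28*1.6)),(W[1],(179*1.6,28*1.6)));print('noz',n,e)
g=np.array([.5562,-.0281,.12]);C=[]
for w in W:
    hsv=cv2.cvtColor(w['frame'],cv2.COLOR_RGB2HSV);m=cv2.inRange(hsv,*B);P=[]
    for v in range(135,212,4):
        c=np.where(m[v,250:390])[0]+250
        P.append(plane(w,((c.min()+c.max())/2,v),.13)[:2])
    P=np.array(P);k=np.polyfit(P[:,1],P[:,0],1);print('yaw grip',-90-np.degrees(k[0]))
    m=cv2.inRange(hsv,(2,120,40),(13,255,255));P=[]
    for v in range(265,305,4):
        c=np.where(m[v,300:390] if w is W[0] else m[v,240:340])[0]+(300 if w is W[0] else 240)
        if len(c)>10:P.append(np.r_[plane(w,((c.min()+c.max())/2,v),.124)[:2],len(c)])
    print(np.array(P).mean(0).round(4))
print('yaw noz',np.degrees(np.arctan2(*(g-n)[[1,0]])))
E
```

```text
noz [0.56083281 0.06860006 0.10909666] [np.float64(6.912804011010718e-05), np.float64(6.912804011013465e-05)]
yaw grip -92.31241532067774
[ 0.5515 -0.1281 27.7   ]
yaw grip -93.05969026780403
[ 0.5517 -0.1281 40.7   ]
yaw noz -92.74288808622795
```

```bash
python3 - <<'E'
from h import *
Y=np.radians(-92.7);u=np.array([np.cos(Y),np.sin(Y),0]);r=down(Y,1)
p=np.array([.556,-.0281,.1085])
manip.move_l(p+[0,0,.08],rot=r,velocity=.25);manip.move_l(p,velocity=.15);st('at')
manip.command_gripper(.02,50);s=st('grip')
c=p.copy()
for _ in range(2):
    c[0]+=s['wrist_force'][0]/2300; c[2]+=s['wrist_force'][2]/4000
    manip.move_l(c,velocity=.05);s=st('relax')
for d in(.006,.013,.045,.08):
    manip.move_l(c-d*u,velocity=.06);st(d)
np.save('c.npy',c-.08*u)
w=snap('wrist');b=snap('side');a=snap('scene')
cv2.imwrite('pics/out.png',np.hstack([cv2.resize(x,(400,300)) for x in(w['frame'],a['frame'][140:260,230:390])])[:,:,::-1])
E
```

```text
at 9.71 [ 0.5573 -0.0286  0.1097] F [ 0.2  1.4 -0.2] w 0.0851 0.0
grip 10.27 [ 0.556 -0.028  0.109] F [-2.1 -0.5  3.9] w 0.027 53.3
relax 10.52 [ 0.5556 -0.028   0.1095] F [ 2.   0.3 -0.9] w 0.0272 52.6
relax 10.77 [ 0.5558 -0.028   0.1093] F [-0.7  0.8  1.9] w 0.0269 53.0
0.006 11.02 [ 0.5562 -0.0214  0.1091] F [0.  2.8 0.4] w 0.027 52.9
0.013 11.28 [ 0.5561 -0.0148  0.1087] F [-0.3  1.1 -1.7] w 0.0269 52.6
0.045 11.97 [0.5581 0.0171 0.1093] F [-0.5  0.8 -1.3] w 0.0271 52.6
0.08 12.7 [0.5597 0.0519 0.1093] F [-0.2 -0.5 -2.1] w 0.0269 52.6
```

View pics/out.png

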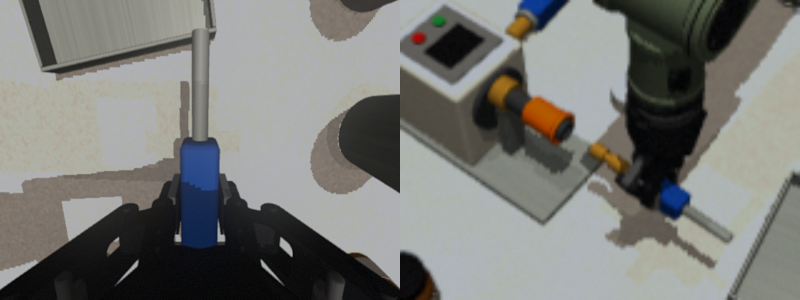

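The plug is fully clear of the barrel (right panel 605,155) and the sleeve is forward again (550,118). The lance is held level and straight. Next: carry it over the tray and check the tray from near.

```bash
python3 - <<'E'
from h import *
import pickle
c=np.load('c.npy');manip.move_l(c+[0,0,.08],velocity=.2)
r=down(np.radians(-83),1)
manip.move_l([.53,.12,.2],velocity=.2,rot=r);W=[snap('wrist')]
manip.move_l([.4725,.2822,.2],velocity=.25);W.append(snap('wrist'));st()
pickle.dump(W,open('w3.pkl','wb'))
cv2.imwrite('pics/w3.png',cv2.resize(np.hstack([w['frame'][:,:,::-1] for w in W]),(800,250)))
T=np.array([[x,y,.03] for x,y in((-.13,-.1),(-.13,.1),(.13,.1),(.13,-.1))])
R=Ro.from_euler('z',97,degrees=True).as_matrix()
for w in W:print((proj(w,T@R.T+[.4725,.2822,0])/1.6).round(0).tolist())
E
```

```text
14.87 [0.4732 0.2808 0.1998] F [-0.2  0.5 -2.2] w 0.0268 52.6
[[238.0, 90.0], [116.0, 90.0], [93.0, -116.0], [249.0, -115.0]]
[[252.0, 179.0], [146.0, 179.0], [133.0, 28.0], [264.0, 28.0]]
```

View pics/w3.png

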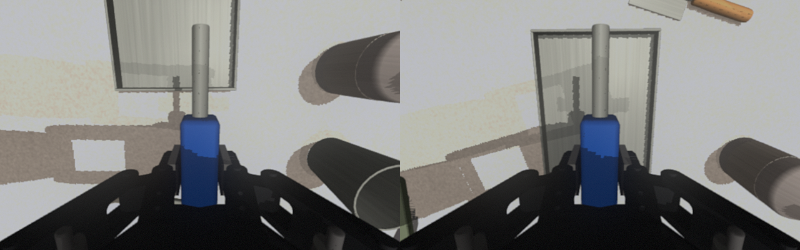

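Left panel: the near tray corners at (116,90) and (237,90) match the calibrated prediction. Right panel: the far corners at (531,31) and (660,30) match within about 4 px. So the tray pose at rim height 30 mm holds, and the lance is centred over it. Now lowering with contact sensing.

```bash
python3 - <<'E'
from h import *
x,y=.4725,.2822
manip.move_l([x,y,.04],velocity=.15);manip.move_l([x,y,.013],velocity=.05);s=st('low');f0=s['wrist_force'][2]
z=.013
while z>.003:
    z-=.001;manip.move_l([x,y,z],velocity=.02);s=st(z)
    if s['wrist_force'][2]>f0+3:break
manip.dwell(.3);s=st('settled')
manip.command_gripper(.045,20);st('open')
manip.command_gripper(.085);st('open2')
manip.move_l([x,y,.15],velocity=.15)
manip.move_l([x,y-.02,.24],velocity=.2)
st();w=snap('wrist');a=snap('scene')
cv2.imwrite('pics/fin.png',np.hstack([cv2.resize(q,(400,300)) for q in(w['frame'],a['frame'][130:370,200:520])])[:,:,::-1])
E
```

```text
low 16.77 [0.4725 0.2822 0.0128] F [-0.2  0.2 -1.8] w 0.0268 52.6
0.012 17.02 [0.4726 0.2822 0.0121] F [ 0.2  0.6 -1.9] w 0.0268 52.6
0.011 17.27 [0.4729 0.2823 0.0115] F [-0.4 -0.8  1. ] w 0.0271 53.1
0.009999999999999998 17.52 [0.4729 0.2823 0.0113] F [-3.1 -1.4  8.1] w 0.0267 54.0
settled 17.82 [0.4729 0.2822 0.0114] F [-4.  -2.4  7.9] w 0.0273 54.0
open 18.14 [0.4725 0.2822 0.0098] F [-0.6  0.3  0.3] w 0.0449 0.0
open2 18.62 [0.4725 0.2822 0.01  ] F [ 0.6  0.9 -0.8] w 0.0851 0.0
 20.31 [0.4718 0.262  0.2386] F [-0.5 -0.1 -1.4] w 0.0852 0.0
```

View pics/fin.png

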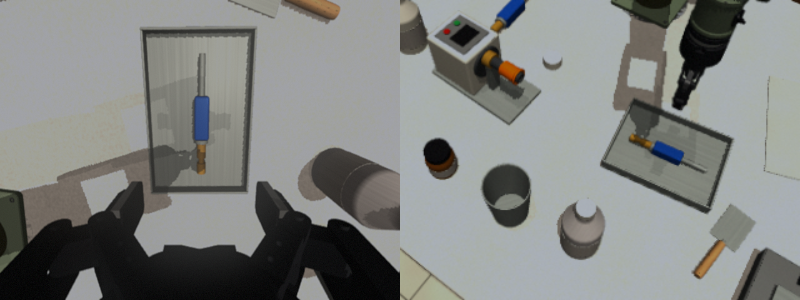

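The lance lies flat in the tray (left panel 202,115), clear of the walls. The sleeve is forward (right panel 512,72), the bystanders have not moved, and the robot is clear.

```bash
python3 -c "
from station import manip
print(manip.finish_job())"
```

```text
the job is handed in; nothing more can be done
None
```

The lance is off the dosing pump and lying flat in the steel tray, the sleeve has sprung forward again, the bystanders are where they stood, and the job was handed in at about 20 s of the 45 s allowed.

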